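Put the slides away: lid down, drawer in

TASK

Put the slides away: first push the standing lid of the slide box right down shut, then push the drawer that the box lies in fully home into its cabinet. Use the fingertips only to push: pick nothing up, keep the box flat in the drawer, and leave the timer, petri dish, lens can and weighing boat beside it where they are.

Things in the scene. Friction and masses are not known exactly. Their poses are not given: they have to be found in the camera images.
- slide_cabinet: low grey single-drawer cabinet standing on the worktop, fixed, 240 deep (x) x 210 wide (y) x 85 mm high; origin at the centre of its underside, its x points from the drawer front into the cabinet (away from the robot, within about 0.25 rad), y to the left, z up. With the drawer shut its front face lies at x = -120 mm; the edge of the cabinet's top lies at x = -105 mm
- slide_cabinet_drawer0 (a joint): drawer travel in m: 0 = fully shut, grows as the drawer comes out along the cabinet's -x, at most about 0.165; starts at about 0.144 to 0.160; needs about 1 to 2 N plus about 4 N per m/s to move, has no spring and stays where it is left.
- slide_cabinet_drawer0_handle (a point): middle of the drawer's horizontal steel bar handle (11 mm thick, 105 mm long, along the cabinet's y), 35 mm in front of the drawer's face and about 47 mm above the worktop. The drawer inside: 195 mm (x) by 168 mm (y), floor 22 mm and walls 63 mm above the worktop; its flat front panel (204 mm wide) runs from 14 to 72 mm above the worktop
- slide_box: shallow green slide box, 85 (x) x 100 (y) x 31 mm high when shut, 0.28 to 0.56 kg, lying loose and flat on the floor of the open drawer; origin at the centre of its underside, its z up, its x towards the hinge side (the same way as the cabinet's x within 0.1 rad), y along the hinge. Its hinge side starts at least 20 mm in front of the edge of the cabinet's top
- slide_box_lid (a joint): angle of the slide box's lid in rad: 0 = shut, 1.57 = straight up; starts at 1.25 to 1.6, at most 1.92. The hinge is stiff (about 0.03 N m): the lid does not fall but stays where it is left, so it must be pushed all the way down
- lid_hinge (a point): middle of the lid's hinge line, on the rear (+x) top edge of the box: in the box's frame x = 45, y = 0, z = 20.5 mm; the hinge line runs along the box's y
- lid_edge (a point): middle of the lid's free edge (halfway through its thickness), 86 mm from the hinge line. The lid is a slab 85 long x 100 wide x 10.5 mm thick whose inner face passes through the hinge line; its outer face is on top when it is shut, 31 mm above the underside of the box, and looks towards the cabinet when it stands up
- lab_timer: white timer, 62 x 66 x 16 mm, loose on the worktop to the left of the cabinet; origin at the centre of its underside; to be left alone
- petri_dish: clear petri dish, 61 mm across, 14 mm high (not the one on the cabinet), loose on the worktop to the right of the open drawer; origin at the centre of its underside; to be left alone
- lens_can: white round can with screw lid, 36 mm across, 48 mm high, loose on the worktop to the left of the open drawer; origin at the centre of its underside; to be left alone
- weigh_boat: white weighing boat, 51 x 64 x 14 mm, loose on the worktop to the right of the cabinet; origin at the centre of its underside; to be left alone

How it is judged (in metres and radians):
On the way, in this order (a step that is already met when the one before it is completed fails the run):
1. the lid of the slide box is shut while the drawer is still out (value of joint slide_box_lid below 0.06 rad and value of joint slide_cabinet_drawer0 above 0.08 m), for 0.2 s.
2. the drawer is fully home with the lid shut (value of joint slide_cabinet_drawer0 below 0.006 m and value of joint slide_box_lid below 0.08 rad), for 0.2 s.
At the end, for the whole second after the job is handed in: the drawer is within 6 mm of fully shut, the lid within 0.08 rad of shut, the slide box lies flat (within 0.08 rad) and at rest on the drawer floor inside the cabinet (all of step 2 and angle between slide_box's own z axis and vertical below 0.08 rad and height (world z) of slide_box between 0.015 and 0.03 m and x of slide_box in the frame of slide_cabinet between -0.1 and 0.1 m and linear speed of slide_box below 0.02 m/s); the robot touches nothing.
It fails at once if the slide box is lifted more than 15 mm off the drawer floor (height (world z) of slide_box above 0.037 m).
It fails at once if the slide box is tipped by more than 0.25 rad (angle between slide_box's own z axis and vertical above 0.25 rad).
It fails at once if the drawer is pushed in under a lid that still stands open (value of joint slide_cabinet_drawer0 below 0.08 m and value of joint slide_box_lid above 0.3 rad).
It fails at once if the timer, petri dish, lens can or weighing boat is moved more than 25 mm or lifted (distance of any of lab_timer, petri_dish, lens_can, weigh_boat from where it was at the start of the episode above 0.025 m).
It also fails if it takes over 48 s, if anything falls off the work surface, if the arm or the gripper's body presses on something with over 40 N, if the wrist force passes 120 N, or if a joint passes its speed limit or range.

ROBOT

A 6-joint arm with a two-finger parallel gripper is mounted at the origin on a cart in front of the work surface, level with it; the furniture and walls round the work are solid. World frame = base frame: x ahead of the robot, y to its left, z up, the work surface at z = 0. Lengths are in mm, angles in rad, forces in N, time in s.
With the tool pointing down it reaches from about 400 to 925 mm from the base axis. Payload 3.4 kg.
Tool frame: the origin (TCP) lies between the finger pads; the fingertips stand 25 mm ahead of it and the grasp point (between the pads) lies 6 mm ahead of it; z points along the fingers, y is the line along which they close (so a half turn about z gives the same grasp; the last joint's range is limited). The gripper opens to 85 mm and grips with 20 to 120 N. Pads are 22 mm wide; open, the fingers measure 114 mm over their backs; the gripper's body (76 mm by 85 mm) begins 54 mm behind the grasp point. The pads swing forward as they close: fully open they stand 13 mm farther back than shut.
Start: joints at [-1.224, 0.307, 1.506, -0, 1.328, -0.073], TCP at [234.335, -525.089, 256.305] pointing down, gripper open.
Joint ranges: [-3.12, 3.12], [-1.05, 2.28], [0.14, 2.33], [-1.42, 4.57], [0.1, 2.73], [-2.68, 2.68]. Speed limits (rad/s): [2.57, 2.57, 3.14, 3.14, 3.14, 3.14].

INTERFACE

Orientations are given as a rotation vector (axis times angle).
In Python, from rig import arm, viewer, order, search_frame, cut_out gives the robot as it stands.
- The arm moves only by the shell command python3 -m pendant 'ROWS' [OPENING] [FORCE]. ROWS is a JSON object whose one key "plan" holds a list of rows, each a list of 6 numbers: the shift along the tool's x, y, z in m, then the turn, a rotation vector about the tool's x, y, z in degrees. A call has 1 to 8 rows; each row shifts and turns the commanded pose from where the row before left it, along the tool's axes as they then stand; what a row does not reach is not made up. A row lasts 1/10 s, in which the tool goes at most 50 mm and 8.59 degrees, less where a joint would pass 70% of its speed; a pose out of reach is approached as far as the arm can. A call with a gripper value outside its range is refused whole. OPENING is the opening, from 0 (shut) to 1 (fully open), set as the call begins (- or left out, the last holds). The fingers move at their own pace and stop on an object; FORCE is the grip in N (left out, the last holds). Time passes only in rows, so rows that do not move let the fingers close. It gives the time, the measured TCP pose, the force, the opening and the grip force at its end, in the units of the state.
- arm.get_state(): the state, without advancing time (a new reading comes with each control period).
- viewer.capture(name): name is "scene" or "top" or "wrist"; returns a dict with "frame" (400x640x3 uint8, red, green, blue), "depth" (400x640 float32, mm along the optical axis (not along the pixel's ray), 0 where there is no reading), "intrinsics" (3x3 intrinsics, pixels), "k1" (the pictures are not rectified: a ray, as slopes to the right and down, at radius r is drawn at 1 + k1 r^2 times it, then the intrinsics apply), "cam_to_world" (4x4, takes a point from camera to world coordinates). Camera axes: x right, y up, looking along -z (the intrinsics and any distortion apply to the point x, -y, -z); pixel columns grow to the right and rows downward; lengths in mm; the calibration is good to about 2 mm. A picture is of the moment at which its call begins.
- order.close_job(): hands the job in; it is judged then, once.
Trained networks look in a picture, given as the dict that the camera call returned (one of the last four; its "shot" number tells which), for a name from the list of things; names that differ only in an ending like _2 or _b are one class to them, and where a whole thing is asked for, a point or a joint stands for the part that bears it (a point fixed in the world has none). Each returns a list of dicts, best first, with "confidence" (0 to 1); they miss things now and then, are a little off and sometimes report something else, mostly with a low value. They report only what shows in the picture. A call takes as long as a camera call.
- search_frame(picture, name): "xyz" ([x, y, z] in mm, in the coordinates of the camera as it stood for that picture, good to about 4 mm: the middle of the surface that is visible of it).
- cut_out(picture, name): "region" (400x640 bool, what is visible of it).
The state is a dict: "clock": time; "q": joint angles; "joint_velocities": joint speeds; "joint_efforts": joint torques, N m; "eef_pos": TCP position; "tcp_rot": TCP orientation; "force": force on the tool from outside, world axes, zero at the start; "torque": the same for the moment, N m; "opening": finger opening in mm; "finger_force": force on a finger pad.
Only numpy, scipy, OpenCV 4.12 (cv2) and the standard library are available. Lean on these libraries where they do the work, as an engineer would, in place of code of your own. Each camera call takes 0.05 s, during which the arm holds its last target. There are 200 camera calls.

## Working session

There is one attempt and no reset: what is moved stays moved. The work goes in short steps, Python scripts to look and compute and a shell command to move; the robot and the scene stay as the last step left them, time stands still between calls to the robot, and variables do not carry over. Pictures are saved under pics/ and viewed, at most 10 in all, crops included, and the job is handed in when it is done.

```bash
mkdir -p pics
cat > h.py <<'E'
import numpy as np, cv2
from rig import arm, viewer, order, search_frame, cut_out
def w(p,x): return (p["cam_to_world"]@np.append(x,1))[:3]
def cloud(p,m):
    v,u=np.nonzero(m&(p["depth"]>0)); K=p["intrinsics"]
    s=cv2.undistortPoints(np.c_[u,v].astype(float)[:,None],K,np.array([p["k1"],0,0,0,0.]))[:,0]
    d=p["depth"][v,u]; c=np.c_[s[:,0]*d,-s[:,1]*d,-d,np.ones(len(d))]
    return (c@p["cam_to_world"].T)[:,:3]
def save(p,n): cv2.imwrite(f"pics/{n}.png",p["frame"][:,:,::-1])
E
python3 - <<'E'
from h import *
np.set_printoptions(precision=1,suppress=True)
s=arm.get_state(); print(s)
names="slide_cabinet slide_cabinet_drawer0_handle slide_box slide_box_lid lid_hinge lid_edge lab_timer petri_dish lens_can weigh_boat".split()
for c in ["scene","top"]:
    p=viewer.capture(c); save(p,c+"0")
    for n in names:
        r=search_frame(p,n)
        print(c,n,[(w(p,a["xyz"]),round(a["confidence"],2)) for a in r[:2]])
    for n in ["slide_box_lid","slide_box","slide_cabinet","slide_cabinet_drawer0_handle"]:
        r=cut_out(p,n)
        if r:
            C=cloud(p,r[0]["region"]); print(n,len(C),np.percentile(C,[2,50,98],axis=0).ravel())
E
```

```text
{'clock': 0.0, 'q': array([-1.2,  0.3,  1.5,  0. ,  1.3, -0.1]), 'joint_velocities': array([-0.,  0.,  0., -0., -0., -0.]), 'joint_efforts': array([  0. , -45.8, -25.2,  -0. ,   0. ,  -0. ]), 'eef_pos': array([ 234.1, -524.4,  255.4]), 'tcp_rot': array([-3.1, -0.7,  0. ]), 'force': array([-0.1, -0.1, -0.3]), 'torque': array([0.1, 0. , 0. ]), 'finger_force': 0.0, 'opening': 85.3396926893726}
scene slide_cabinet [(array([696.3, 112.7,  64.4]), 0.74), (array([546.7,  80.6,  43.9]), 0.59)]
scene slide_cabinet_drawer0_handle [(array([548.4,  78.8,  42.3]), 0.58)]
scene slide_box [(array([ 565.9, -131.1,   13.9]), 0.65), (array([618.1,  66.7,  36.1]), 0.57)]
scene slide_box_lid [(array([623.4,  73.2,  95.7]), 0.97), (array([617.6,  67.6,  38.8]), 0.25)]
scene lid_hinge [(array([615.9,  69.3,  40. ]), 0.88), (array([625.8,  76.8,  93.7]), 0.72)]
scene lid_edge [(array([ 674.2, -137.4,    8. ]), 0.39)]
scene lab_timer [(array([673.8, 242. ,  12.3]), 0.66)]
scene petri_dish [(array([ 562. , -130.8,   14.8]), 0.63)]
scene lens_can []
scene weigh_boat []
slide_box_lid 847 [612.1  19.1  47.2 623
[... 517 characters left out ...]
10.3,  48.4,  83.4]), 0.6), (array([623.8,  66.5, 124.6]), 0.59)]
top lid_hinge [(array([599.6,  68.2,  32. ]), 0.79)]
top lid_edge [(array([626.5,  69.3, 123.7]), 0.79)]
top lab_timer [(array([679.2, 231.2,  16.3]), 0.94)]
top petri_dish [(array([ 556.7, -126.5,   15.3]), 0.81)]
top lens_can [(array([532.3, 207.2,  44.9]), 0.54)]
top weigh_boat [(array([ 673. , -116.2,   10.4]), 0.58)]
slide_box_lid 578 [612.6  21.   50.5 626.   67.5 122.8 644.3 113.9 131.1]
slide_box 1939 [551.1  23.   21.6 597.6  70.3  27.7 639.9 118.7 130.2]
slide_cabinet 14007 [479.  -46.5  20.3 712.2  49.7  84.3 883.5 150.3  88. ]
slide_cabinet_drawer0_handle 5196 [464.4 -33.5   1.2 550.1  43.3  23.8 668.7 144.7  74.4]
```

Run:
```python
from h import *
np.set_printoptions(precision=1,suppress=True)
a=cv2.imread("pics/scene0.png");b=cv2.imread("pics/top0.png")
cv2.imwrite("pics/both.png",np.vstack([cv2.resize(a,(480,300)),cv2.resize(b,(480,300))]))
p=viewer.capture("top"); C=cloud(p,np.ones((400,640),bool))
T=C[(abs(C[:,2]-85)<4)&(C[:,0]>600)&(C[:,0]<950)&(abs(C[:,1])<250)]
r=cv2.minAreaRect(T[:,:2].astype(np.float32)); print("top",r,cv2.boxPoints(r))
R=C[(C[:,2]>58)&(C[:,2]<78)&(C[:,0]<560)&(C[:,0]>400)&(abs(C[:,1]-50)<160)]
r=cv2.minAreaRect(R[:,:2].astype(np.float32)); print("front",r,cv2.boxPoints(r))
H=C[(C[:,2]>38)&(C[:,2]<58)&(C[:,0]<500)&(C[:,0]>400)&(abs(C[:,1]-50)<100)]
print("handle",len(H),np.percentile(H,[2,50,98],axis=0)) if len(H) else 0
L=C[(C[:,2]>105)&(C[:,0]>560)&(C[:,0]<700)&(abs(C[:,1]-70)<80)]
r=cv2.minAreaRect(L[:,:2].astype(np.float32)); print("lid",r,cv2.boxPoints(r),np.percentile(L,[2,50,98],axis=0))
```

```text
top ((783.03564453125, -29.755935668945312), (280.8153381347656, 410.0424499511719), 10.335159301757812) [[ 608.1  146.7]
 [ 681.7 -256.6]
 [ 957.9 -206.3]
 [ 884.4  197.1]]
front ((527.9328002929688, 56.52064514160156), (200.38055419921875, 61.620384216308594), 89.76787567138672) [[496.7 -43.5]
 [558.3 -43.8]
 [559.1 156.6]
 [497.5 156.8]]
handle 359 [[460.7   6.3  47.4]
 [468.2  60.6  51.7]
 [494.1 112.7  55.1]]
lid ((620.8656616210938, 68.5718765258789), (99.19792938232422, 20.432884216308594), 85.18099212646484) [[606.5  20. ]
 [626.9  18.3]
 [635.2 117.1]
 [614.9 118.9]] [[611.6  21.5 106.9]
 [621.7  68.1 127. ]
 [632.1 115.7 131.4]]
```

View pics/both.png

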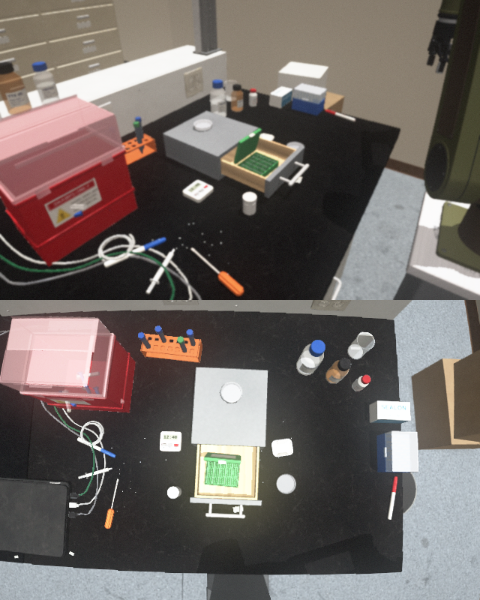

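The views show the open drawer facing the robot. The lid stands up at about (222,455) in the stacked picture, the handle is at (225,513), and another dish sits on the cabinet top. Next I fit the yaw of the cabinet and the lid plane.

Run:
```python
from h import *
np.set_printoptions(precision=3,suppress=True)
p=viewer.capture("top")
C=cloud(p,cut_out(p,"slide_cabinet")[0]["region"])
T=C[abs(C[:,2]-85)<4]; r=cv2.minAreaRect(T[:,:2].astype(np.float32)); print("top",r,cv2.boxPoints(r))
A=cloud(p,np.ones((400,640),bool))
H=A[(A[:,2]>40)&(A[:,2]<60)&(A[:,0]<478)&(A[:,0]>440)&(abs(A[:,1]-55)<75)]
r=cv2.minAreaRect(H[:,:2].astype(np.float32)); print("handle",len(H),r,cv2.boxPoints(r))
D=A[(A[:,2]>88)&(A[:,0]>650)&(A[:,0]<900)&(abs(A[:,1]-50)<90)]
print("dish on cab",np.percentile(D,[2,50,98],axis=0))
for c in ["top","scene"]:
    q=p if c=="top" else viewer.capture(c)
    for n in ["slide_box_lid","lid_edge"]:
        for a in cut_out(q,n)[:2]:
            L=cloud(q,a["region"]); L=L[(L[:,2]>55)&(L[:,2]<122)&(L[:,0]<660)]
            if len(L)>50:
                m=np.median(L,0)
                for _ in range(4):
                    m=L.mean(0); n_=np.linalg.svd(L-m,full_matrices=False)[2][2]; e=(L-m)@n_; L=L[abs(e)<max(2,2*e.std())]
                print(c,n,len(L),m,n_*np.sign(n_[0]))
```

```text
top ((779.06201171875, 51.787261962890625), (210.60507202148438, 225.74374389648438), 88.47570037841797) [[663.429 -50.476]
 [889.093 -56.481]
 [894.695 154.05 ]
 [669.031 160.055]]
handle 292 ((468.2445983886719, 58.534690856933594), (113.25643920898438, 17.896425247192383), 89.85166931152344) [[459.15    1.93 ]
 [477.046   1.883]
 [477.339 115.14 ]
 [459.443 115.186]]
dish on cab [[675.866 -28.646  88.044]
 [811.659  48.303  98.417]
 [872.144 131.263 101.891]]
top slide_box_lid 241 [633.477  64.512  92.834] [ 0.968 -0.072  0.241]
top lid_edge 266 [634.142  66.83   90.739] [ 0.968 -0.071  0.24 ]
scene slide_box_lid 530 [623.954  72.08   88.995] [ 0.968 -0.075  0.239]
scene lid_edge 539 [623.883  71.203  89.022] [ 0.968 -0.075  0.239]
```

```bash
cat >> h.py <<'E'
from scipy.spatial.transform import Rotation as Ro
def go(t,rv=None):
    s=arm.get_state(); R=Ro.from_rotvec(s["tcp_rot"]); d=R.inv().apply(np.array(t)-s["eef_pos"])
    print("t",s["clock"],"pos",s["eef_pos"],"force",s["force"],"toolshift mm",d); 
    print(R.as_matrix())
    if rv is not None: print("turn deg",(R.inv()*rv).as_rotvec(degrees=True))
E
python3 - <<'E'
from h import *
np.set_printoptions(precision=3,suppress=True)
z=np.radians(-4)
x=np.array([np.cos(z),np.sin(z),0]);zz=np.array([0,0,-1.])
Rt=Ro.from_matrix(np.c_[x,np.cross(zz,x),zz])
go([665,68,190],Rt)
E
```

```text
t 1.9 pos [ 234.348 -525.102  256.314] force [-0.561 -0.43   0.111] toolshift mm [ 634.994 -366.082   66.297]
[[ 0.913  0.408  0.   ]
 [ 0.408 -0.913 -0.   ]
 [-0.     0.    -1.   ]]
turn deg [ 0.002 -0.    28.053]
```

```bash
python3 -m pendant '{"plan":[[0.04,-0.023,0,0,0,0],[0.04,-0.023,0,0,0,0],[0.04,-0.023,0,0,0,0],[0.04,-0.023,0,0,0,0],[0.04,-0.023,0,0,0,0],[0.04,-0.023,0,0,0,0],[0.04,-0.023,0,0,0,0],[0.04,-0.023,0,0,0,0]]}' 0 20
python3 -m pendant '{"plan":[[0.04,-0.023,0,0,0,0],[0.04,-0.023,0,0,0,0],[0.04,-0.023,0,0,0,0],[0.04,-0.023,0,0,0,0],[0.04,-0.023,0,0,0,0],[0.04,-0.023,0,0,0,0],[0.04,-0.023,0,0,0,0],[0.035,-0.023,0,0,0,0]]}'
python3 -m pendant '{"plan":[[0,0,0.01,0,0,7],[0,0,0.015,0,0,7],[0,0,0.015,0,0,7],[0,0,0.015,0,0,7],[0,0,0,0,0,0],[0,0,0,0,0,0]]}'
python3 - <<'E'
from h import *
np.set_printoptions(precision=3,suppress=True)
go([662,68,138])
p=viewer.capture("wrist"); save(p,"w1")
E
```

```text
clock: 2.7
eef_pos: [452.5, -225.1, 256.6]
tcp_rot: [3.072, 0.654, 0.001]
force: [1.6, -0.6, -0.8]
opening: 0.2
finger_force: 0.0
clock: 3.5
eef_pos: [665.6, 71.7, 256.2]
tcp_rot: [3.072, 0.655, 0.001]
force: [0.5, -0.3, 0.1]
opening: 0.4
finger_force: 0.0
clock: 4.1
eef_pos: [664.1, 69.8, 201.2]
tcp_rot: [3.14, -0.104, -0.001]
force: [0.3, 0.7, -1.0]
opening: -0.0
finger_force: 0.0
t 4.1 pos [664.142  69.755 201.151] force [ 0.255  0.734 -0.969] toolshift mm [-1.974  1.887 63.153]
[[ 0.998 -0.066 -0.001]
 [-0.066 -0.998 -0.   ]
 [-0.001  0.    -1.   ]]
```

View pics/w1.png

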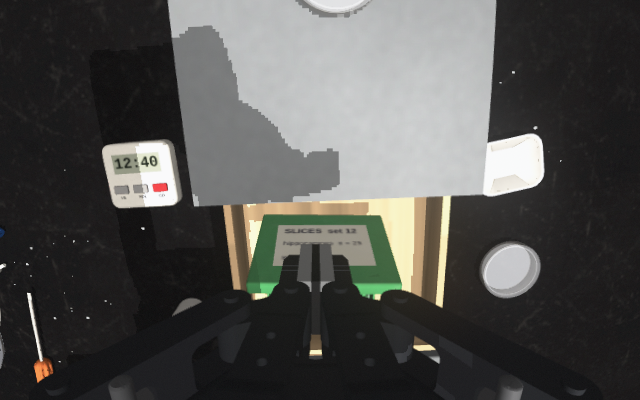

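The fingertips sit above and behind the lid's outer face, with the lid's free edge near row 290 and the tips at about (317,270). Descend, then push along the arc.

```bash
python3 -m pendant '{"plan":[[0,0.002,0.02,0,0,0],[0,0,0.02,0,0,0],[0,0,0.02,0,0,0],[-0.012,0,0,0,0,0],[-0.012,0,0,0,0,0],[-0.012,0,0.002,0,0,0],[-0.012,0,0.003,0,0,0],[0,0,0,0,0,0]]}'
python3 -m pendant '{"plan":[[-0.01,0,0.005,0,0,0],[-0.01,0,0.007,0,0,0],[-0.007,0,0.008,0,0,0],[-0.007,0,0.01,0,0,0],[-0.005,0,0.009,0,0,0],[0,0,0,0,0,0]]}'
python3 - <<'E'
from h import *
np.set_printoptions(precision=3,suppress=True)
go([575,74,93])
p=viewer.capture("scene"); cv2.imwrite("pics/s1.png",cv2.resize(p["frame"][120:280,180:440,::-1],None,fx=2.5,fy=2.5))
E
```

```text
clock: 4.95
eef_pos: [613.9, 71.4, 137.5]
tcp_rot: [-3.14, 0.107, 0.001]
force: [-0.1, 0.8, -0.5]
opening: 0.1
finger_force: 0.0
clock: 5.55
eef_pos: [574.8, 73.7, 95.2]
tcp_rot: [3.139, -0.108, -0.008]
force: [0.2, 0.4, -0.5]
opening: 0.2
finger_force: 0.0
t 5.55 pos [574.845  73.698  95.174] force [ 0.218  0.376 -0.532] toolshift mm [ 0.145 -0.313  2.173]
[[ 0.998 -0.069 -0.005]
 [-0.069 -0.998 -0.   ]
 [-0.005  0.001 -1.   ]]
```

View pics/s1.png

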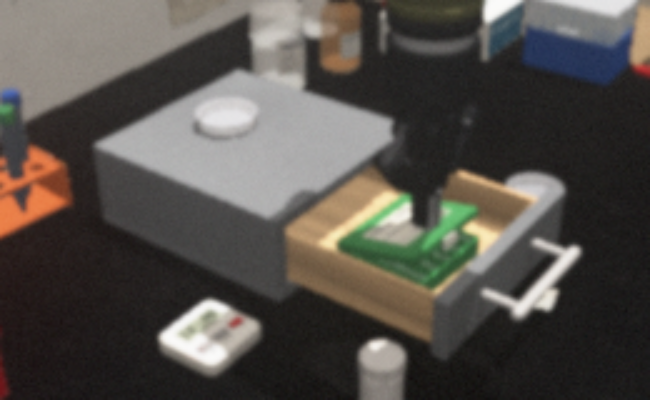

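The lid is down to roughly 0.3 rad, with the fingertip on it at about (433,215). Now press it shut.

```bash
python3 -m pendant '{"plan":[[-0.002,0,0.005,0,0,0],[0,0,0.005,0,0,0],[0,0,0.004,0,0,0],[0,0,0.003,0,0,0],[0,0,0,0,0,0]]}'
python3 -m pendant '{"plan":[[0,0,0.002,0,0,0],[0,0,0,0,0,0]]}'
python3 -m pendant '{"plan":[[0,0,0.002,0,0,0],[0,0,0,0,0,0],[0,0,0,0,0,0]]}'
```

```text
clock: 6.1
eef_pos: [575.1, 73.9, 79.7]
tcp_rot: [3.14, -0.108, -0.001]
force: [-0.9, -0.5, 0.4]
opening: -0.0
finger_force: 0.0
clock: 6.3
eef_pos: [575.4, 73.9, 78.2]
tcp_rot: [3.14, -0.108, -0.0]
force: [-0.6, -0.6, -0.5]
opening: 0.0
finger_force: 0.0
clock: 6.6
eef_pos: [576.8, 73.9, 77.8]
tcp_rot: [-3.14, 0.108, -0.006]
force: [-0.4, 0.5, 7.1]
opening: -0.1
finger_force: 3.5
```

```bash
python3 -m pendant '{"plan":[[0,0,0.002,0,0,0],[0,0,0,0,0,0],[0,0,0,0,0,0]]}'
python3 -m pendant '{"plan":[[0,0,-0.02,0,0,0],[0,0,-0.04,0,0,0],[0,0,-0.04,0,0,0],[-0.03,0,0,0,0,0],[-0.045,0,0,0,0,0],[-0.045,0,0,0,0,0],[-0.035,0,0,0,0,0],[0,0,0,0,0,0]]}'
python3 - <<'E'
from h import *
np.set_printoptions(precision=3,suppress=True)
go([435,60,65])
for c in ["top","scene"]:
    p=viewer.capture(c)
    A=cloud(p,np.ones((400,640),bool))
    B=A[(A[:,0]>553)&(A[:,0]<630)&(abs(A[:,1]-70)<40)&(A[:,2]>35)&(A[:,2]<90)]
    f=np.linalg.lstsq(np.c_[B[:,0]-592,B[:,1]-70,np.ones(len(B))],B[:,2],rcond=None)[0]; print(c,len(B),"slope",f)
    H=A[(A[:,2]>40)&(A[:,2]<60)&(A[:,0]<478)&(A[:,0]>440)&(abs(A[:,1]-55)<75)]
    print(np.percentile(H,[3,50,97],axis=0))
cv2.imwrite("pics/s2.png",cv2.resize(p["frame"][120:280,180:440,::-1],None,fx=2.5,fy=2.5))
E
```

```text
clock: 6.9
eef_pos: [578.6, 73.9, 77.6]
tcp_rot: [-3.139, 0.108, -0.012]
force: [0.3, -0.5, 15.0]
opening: 0.2
finger_force: 7.5
clock: 7.7
eef_pos: [413.7, 84.5, 173.7]
tcp_rot: [3.139, -0.107, -0.01]
force: [0.6, 0.1, -0.4]
opening: -0.0
finger_force: 0.0
t 7.7 pos [413.65   84.474 173.696] force [ 0.575  0.117 -0.365] toolshift mm [ 23.678  22.874 108.563]
[[ 0.998 -0.068 -0.007]
 [-0.068 -0.998 -0.   ]
 [-0.007  0.001 -1.   ]]
top 1275 slope [ 0.003 -0.001 53.56 ]
[[463.567   6.459  48.061]
 [469.267  58.577  51.683]
 [474.983 112.054  55.332]]
scene 755 slope [ 0.031 -0.017 52.403]
[[460.336   9.666  44.941]
 [465.154  66.105  50.4  ]
 [475.261 113.706  53.134]]
```

View pics/s2.png

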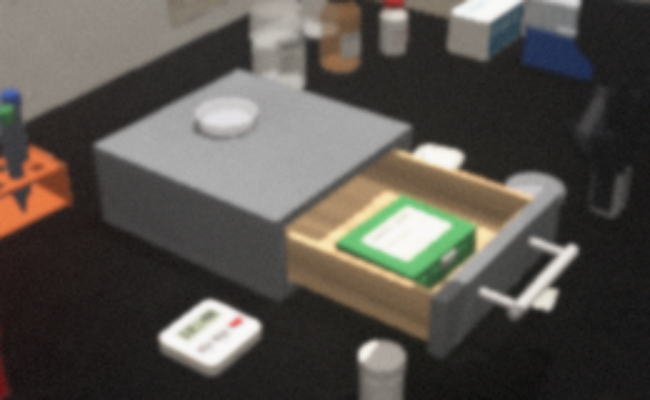

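The lid lies flat at z≈53 mm and the drawer is still out, with the handle at about (530,285) in the crop. Now go down in front of the handle.

```bash
python3 -m pendant '{"plan":[[0.01,0.023,0.02,0,0,0],[0.006,0,0.035,0,0,0],[0,0,0.035,0,0,0],[0,0,0.024,0,0,0],[0.01,-0.001,0,0,0,0],[0.01,-0.001,0,0,0,0],[0.01,-0.001,0,0,0,0]]}'
python3 - <<'E'
from h import *
np.set_printoptions(precision=3,suppress=True)
go([605,56,60])
E
```

```text
clock: 8.5
eef_pos: [467.7, 61.4, 61.2]
tcp_rot: [-3.14, 0.108, -0.003]
force: [-0.4, -1.1, -0.9]
opening: -0.1
finger_force: 0.6
t 8.5 pos [467.664  61.445  61.179] force [-0.43  -1.088 -0.934] toolshift mm [137.382  -4.025   1.452]
[[ 0.998 -0.069  0.002]
 [-0.069 -0.998  0.   ]
 [ 0.002 -0.    -1.   ]]
```

Run:
```python
from h import *
p=viewer.capture("scene")
cv2.imwrite("pics/s3.png",cv2.resize(p["frame"][120:280,240:500,::-1],None,fx=2.5,fy=2.5))
```

```text
(no output)
```

View pics/s3.png

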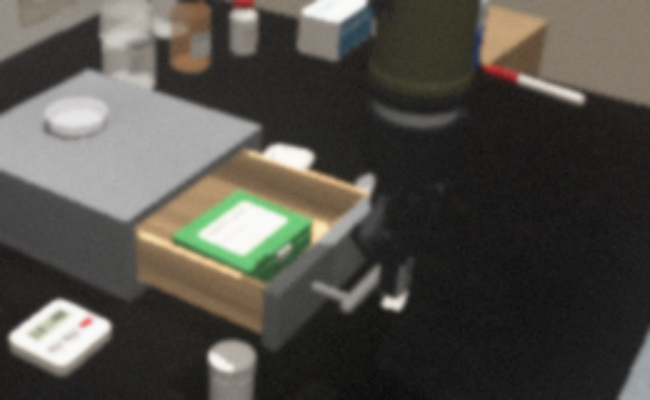

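The finger stands in front of the handle at about (385,280) and has started the drawer moving. Push it home.

```bash
python3 -m pendant '{"plan":[[0.012,-0.0005,0,0,0,0],[0.015,-0.0006,0,0,0,0],[0.015,-0.0006,0,0,0,0],[0.015,-0.0006,0,0,0,0],[0.015,-0.0006,0,0,0,0],[0.015,-0.0006,0,0,0,0],[0.012,-0.0005,0,0,0,0],[0.01,-0.0005,0,0,0,0]]}'
python3 -m pendant '{"plan":[[0.006,0,0,0,0,0],[0.005,0,0,0,0,0],[0.004,0,0,0,0,0],[0,0,0,0,0,0]]}'
```

```text
clock: 9.35
eef_pos: [575.9, 58.5, 61.1]
tcp_rot: [-3.14, 0.108, -0.003]
force: [-1.7, 0.6, 0.3]
opening: -0.1
finger_force: 0.7
clock: 9.75
eef_pos: [589.9, 57.3, 60.4]
tcp_rot: [3.14, -0.108, 0.002]
force: [-0.1, -0.1, -0.1]
opening: 0.1
finger_force: 0.0
```

```bash
python3 -m pendant '{"plan":[[0.004,0,0,0,0,0],[0.004,0,0,0,0,0],[0,0,0,0,0,0]]}'
python3 -m pendant '{"plan":[[0.003,0,0,0,0,0],[0.003,0,0,0,0,0],[0,0,0,0,0,0]]}'
```

```text
clock: 10.05
eef_pos: [598.2, 56.8, 60.4]
tcp_rot: [-3.14, 0.108, -0.002]
force: [0.3, -0.2, -1.0]
opening: -0.2
finger_force: 0.0
clock: 10.35
eef_pos: [601.5, 56.6, 60.0]
tcp_rot: [-3.14, 0.108, 0.006]
force: [-4.4, 0.7, 2.2]
opening: -0.2
finger_force: 2.2
```

```bash
python3 -m pendant '{"plan":[[0.003,0,0,0,0,0],[0.002,0,0,0,0,0],[0,0,0,0,0,0],[0,0,0,0,0,0]]}'
python3 -m pendant '{"plan":[[0.002,0,0,0,0,0],[0,0,0,0,0,0],[0,0,0,0,0,0]]}'
```

```text
clock: 10.75
eef_pos: [601.9, 56.5, 59.5]
tcp_rot: [-3.14, 0.108, 0.019]
force: [-12.3, 1.6, 7.4]
opening: -0.1
finger_force: 6.1
clock: 11.05
eef_pos: [602.0, 56.5, 59.3]
tcp_rot: [-3.14, 0.108, 0.025]
force: [-15.3, 2.6, 9.9]
opening: -0.1
finger_force: 7.7
```

The drawer is at a hard stop, so back off and check.

```bash
python3 -m pendant '{"plan":[[-0.02,0,0,0,0,0],[-0.03,0,0,0,0,0],[-0.03,0,0,0,0,0],[-0.03,0,-0.03,0,0,0],[-0.03,0,-0.04,0,0,0],[0,0,-0.04,0,0,0],[0,0,0,0,0,0],[0,0,0,0,0,0]]}'
python3 - <<'E'
from h import *
np.set_printoptions(precision=1,suppress=True)
p=viewer.capture("top"); A=cloud(p,np.ones((400,640),bool))
H=A[(A[:,2]>40)&(A[:,2]<60)&(A[:,0]<630)&(A[:,0]>580)&(abs(A[:,1]-55)<40)]
print("handle",len(H),np.percentile(H,[3,50,97],axis=0))
P=A[(A[:,2]>62)&(A[:,2]<80)&(A[:,0]<700)&(A[:,0]>600)&(abs(A[:,1]-55)<90)]
print("panel",len(P),np.percentile(P,[3,50,97],axis=0)); save(p,"top2")
for n in "lab_timer petri_dish lens_can weigh_boat".split():
    print(n,[w(p,a["xyz"]) for a in search_frame(p,n)[:1]])
q=viewer.capture("scene")
cv2.imwrite("pics/fin.png",np.vstack([p["frame"][100:300,180:440,::-1],q["frame"][120:320,180:440,::-1]]))
E
```

```text
clock: 11.85
eef_pos: [472.3, 65.6, 171.9]
tcp_rot: [-3.139, 0.108, -0.009]
force: [-0.6, 0.4, -0.7]
opening: -0.1
finger_force: 0.0
handle 182 [[611.4  18.   48.1]
 [616.1  55.3  52.3]
 [621.7  92.6  54.9]]
panel 649 [[650.7 -30.2  64.8]
 [658.9  53.8  72.5]
 [667.4 139.9  76.1]]
lab_timer [array([682.1, 233.3,  13.9])]
petri_dish [array([ 556.8, -123.2,   15. ])]
lens_can [array([532. , 211. ,  44.7])]
weigh_boat [array([ 672.7, -116.6,   10.5])]
```

View pics/fin.png

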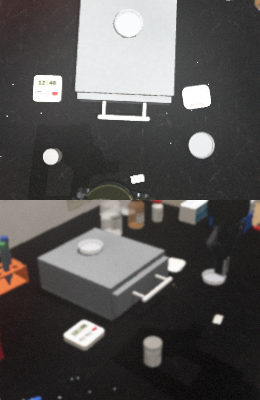

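The drawer is home: the handle is at x≈616 mm against an expected 616.5, and its bar shows at (123,118) in the upper view. The neighbouring things are where they were, so I hand in.

```bash
python3 -c "
from rig import order
print(order.close_job())"
```

```text
the job is handed in; nothing more can be done
None
```

I pushed the lid shut, then pushed the drawer home to its stop (handle within about 1 mm of its shut position), left the four neighbouring things in place and handed the job in; no verdict came back.

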